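# Put the filling knives back on the clip rack in size order

### The arm

A 6-joint arm with a two-finger parallel gripper is mounted at the origin on the work surface. World frame = base frame: x ahead of the robot, y to its left, z up, the work surface at z = 0. Lengths are in m, angles in rad, forces in N, time in s.
With the tool pointing down it reaches from about 0.375 to 0.975 m from the base axis. Payload 3.8 kg.
Tool frame: the origin (TCP) lies midway between the tips of the shut fingers; the grasp point (between the pads) lies 19 mm behind it; x points along the fingers, y is the direction in which the jaws open and shut, and the axes are right-handed (so a half turn about x gives the same grasp; the last joint's range is limited). The gripper opens to 88 mm and grips with 3 to 60 N. Pads are 18 mm wide; open, the fingers measure 123 mm over their backs; the gripper's body (75 mm by 187 mm) begins 45 mm behind the grasp point.
Start: joints at [-0.037, 0.264, 1.604, -0, 1.274, -0.037], TCP at [0.675, -0, 0.239] pointing down, gripper open.
Joint ranges: [-2.63, 2.63], [-0.94, 2.18], [0.31, 2.57], [-1.31, 4.45], [0, 2.66], [-2.55, 2.55]. Speed limits (rad/s): [2.57, 2.57, 3.14, 3.14, 3.14, 3.14].

### API

Orientations are given as a rotation vector (axis times angle).
In Python, from cell import manip, inverse_kinematics, cams, order gives the robot as it stands. Calls block until the motion is done:
- manip.move_pose(position, orientation): joint-space move of the TCP to a pose.
- manip.move_linear(position, rate=0.15, rot=None): straight line of the TCP; rot=None keeps the orientation; rate is the mean speed in m/s.
- manip.set_joints(angles): joint-space move.
- manip.set_gripper(opening, force=None): finger opening in m; force is the grip in N (None keeps the last); returns when the fingers have stopped.
- manip.dwell(seconds).
- inverse_kinematics(position, orientation): joint angles nearest the present ones, or None.
- manip.state(): the state.
- cams.capture(name): name is "scene" or "side" or "wrist"; returns a dict with "image" (480x640x3 uint8, blue, green, red), "z_map" (480x640 float32, m along the optical axis (not along the pixel's ray), 0 where there is no reading), "intrinsics" (3x3 intrinsics, pixels), "position" and "orientation" of the camera in the world; the wrist camera has in their place "T_tool_cam" (4x4, takes a point from camera to tool coordinates, whose origin is the TCP and whose axes are the tool frame's). Camera axes: x right, y down, z forward; pixel columns grow to the right and rows downward; lengths in m; the calibration is good to about 2 mm. A picture is of the moment at which its call begins: read the wrist's pose just before it.
A pose or a line that the arm cannot do raises manip.IKError and nothing moves.
- order.close_job(): hands the job in, once; it reports no verdict.
The state is a dict: "clock": time; "joint_pos": joint angles; "joint_velocities": joint speeds; "tau": joint torques, N m; "tool_pos": TCP position; "tcp_rot": TCP orientation; "contact_force": force on the tool from outside, world axes, zero at the start; "moment": the same for the moment, N m; "gripper_width": finger opening in m.
Only numpy, scipy, OpenCV 4.12 (cv2) and the standard library are available. Lean on these libraries where they do the work, as an engineer would, in place of code of your own. Each camera call takes 0.05 s, during which the arm holds its last target.

### The job

Put the two loose filling knives back on the clip rack: press each handle fully home in both clips of an empty place, centred on the pair, with the blade pointing the same way as the blades already there, so that the four knives run in order of size from the largest at one end to the smallest at the other. Leave the two knives that are already on the rack in their clips, and do not disturb the ewer, the tray of fragments or the jar.

Things in the scene. Friction and masses are not known exactly. Their poses are not given: they have to be found in the camera images.
- knife180_mid (a point): centre of the handle of the 180 mm filling knife: steel blade 30 mm wide, 70 mm long with a round end; pale octagonal beech handle 22 mm across flats, 100 mm long (50 mm either way from here; alike on all four knives), then a 10 mm ferrule. x runs to the blade, z up. 0.04 to 0.1 kg. Starts loose on the bench, flat down: this point 11 mm up.
- knife160_mid (a point): centre of the handle of the 160 mm filling knife: steel blade 20 mm wide, 50 mm long with a round end; pale octagonal beech handle 22 mm across flats, 100 mm long (50 mm either way from here; alike on all four knives), then a 10 mm ferrule. x runs to the blade, z up. 0.04 to 0.1 kg. Starts loose on the bench, flat down: this point 11 mm up.
- knife200_mid (a point): centre of the handle of the 200 mm filling knife: steel blade 42 mm wide, 90 mm long with a round end; pale octagonal beech handle 22 mm across flats, 100 mm long (50 mm either way from here; alike on all four knives), then a 10 mm ferrule. x runs to the blade, z up. 0.04 to 0.1 kg. Starts clipped in one end place (slot0 or slot3).
- knife140_mid (a point): centre of the handle of the 140 mm filling knife: steel blade 13 mm wide, 30 mm long with a round end; pale octagonal beech handle 22 mm across flats, 100 mm long (50 mm either way from here; alike on all four knives), then a 10 mm ferrule. x runs to the blade, z up. 0.04 to 0.1 kg. Starts clipped in the other end place.
- knife180_tip (a point): tip of the blade of the 180 mm knife, 130 mm from the centre of its handle
- knife160_tip (a point): tip of the blade of the 160 mm knife, 110 mm from the centre of its handle
- knife200_tip (a point): tip of the blade of the 200 mm knife, 150 mm from the centre of its handle
- knife140_tip (a point): tip of the blade of the 140 mm knife, 90 mm from the centre of its handle
- rack: clip rack, fixed to the bench: two parallel aluminium rails 300 mm long, 16 mm wide, 62 mm apart centre to centre, tops 20 mm above the bench; open down to the bench between them; a grey foot 24 mm high across each end, 148 mm from the middle. It carries four places at 64 mm pitch. Origin on the bench under its middle; y along the rails, x square to them, away from the robot.
- slot0 (a point): place at the rack's +y end, the leftmost seen from the robot; holds a knife at the start. The point where a handle's centre comes when fully home: half-way between the two clips, 33 mm above the bench. x: square to the rails, the way the blades point; y: along the rails; z up.
- slot1 (a point): second place, 64 mm from slot0, empty. A place is a pair of upward-open sprung steel clips, each 12 mm wide, one on each rail, 50 mm free between them, tips 50 mm above the bench. A handle meets their mouths with its centre 18 mm above this point, within 3 mm sideways; pressed straight down (7 to 10 N in all) both snap over it and hold. Point and axes as slot0.
- slot2 (a point): third place, 128 mm from slot0; empty at the start. The point where a handle's centre comes when fully home: half-way between the two clips, 33 mm above the bench. x: square to the rails, the way the blades point; y: along the rails; z up.
- slot3 (a point): place at the rack's -y end, 192 mm from slot0; holds a knife at the start. The point where a handle's centre comes when fully home: half-way between the two clips, 33 mm above the bench. x: square to the rails, the way the blades point; y: along the rails; z up.
- ewer: old bronze ewer standing on the bench, 262 mm tall, 170 mm across; origin under its centre. Not to be disturbed.
- find_tray: white tray of metal fragments, 170 x 240 x 28 mm; origin under its centre. Not to be disturbed.
- filler_jar: closed amber jar, 68 mm across, 82 mm tall; origin under its centre. Not to be disturbed.
Mind the look-alikes: they are no part of the job. What is shaped like the part that bears knife160_mid but blue or purple is not meant.

How it is judged:
At the end, for the whole second after the job is handed in: all four knives sit in the clips in order of size, the two already there unmoved at the ends; each handle centre within 13 mm along the handle, 4 mm sideways and 4 mm in height of its seated point, within 0.08 rad of square to the rails, blades all towards the rack's +x ((((x of knife200_mid in the frame of slot0 between -0.013 and 0.013 m and y of knife200_mid in the frame of slot0 between -0.004 and 0.004 m and z of knife200_mid in the frame of slot0 between -0.004 and 0.004 m and angle between the x axis of knife200_mid and the x axis of slot0, either way round below 0.08 rad and x of knife200_tip in the frame of slot0 above 0.05 m) and (x of knife180_mid in the frame of slot1 between -0.013 and 0.013 m and y of knife180_mid in the frame of slot1 between -0.004 and 0.004 m and z of knife180_mid in the frame of slot1 between -0.004 and 0.004 m and angle between the x axis of knife180_mid and the x axis of slot1, either way round below 0.08 rad and x of knife180_tip in the frame of slot1 above 0.05 m) and (x of knife160_mid in the frame of slot2 between -0.013 and 0.013 m and y of knife160_mid in the frame of slot2 between -0.004 and 0.004 m and z of knife160_mid in the frame of slot2 between -0.004 and 0.004 m and angle between the x axis of knife160_mid and the x axis of slot2, either way round below 0.08 rad and x of knife160_tip in the frame of slot2 above 0.05 m) and (x of knife140_mid in the frame of slot3 between -0.013 and 0.013 m and y of knife140_mid in the frame of slot3 between -0.004 and 0.004 m and z of knife140_mid in the frame of slot3 between -0.004 and 0.004 m and angle between the x axis of knife140_mid and the x axis of slot3, either way round below 0.08 rad and x of knife140_tip in the frame of slot3 above 0.05 m)) or ((x of knife140_mid in the frame of slot0 between -0.013 and 0.013 m and y of knife140_mid in the frame of slot0 between -0.004 and 0.004 m and z of knife140_mid in the frame of slot0 between -0.004 and 0.004 m and angle between the x axis of knife140_mid and the x axis of slot0, either way round below 0.08 rad and x of knife140_tip in the frame of slot0 above 0.05 m) and (x of knife160_mid in the frame of slot1 between -0.013 and 0.013 m and y of knife160_mid in the frame of slot1 between -0.004 and 0.004 m and z of knife160_mid in the frame of slot1 between -0.004 and 0.004 m and angle between the x axis of knife160_mid and the x axis of slot1, either way round below 0.08 rad and x of knife160_tip in the frame of slot1 above 0.05 m) and (x of knife180_mid in the frame of slot2 between -0.013 and 0.013 m and y of knife180_mid in the frame of slot2 between -0.004 and 0.004 m and z of knife180_mid in the frame of slot2 between -0.004 and 0.004 m and angle between the x axis of knife180_mid and the x axis of slot2, either way round below 0.08 rad and x of knife180_tip in the frame of slot2 above 0.05 m) and (x of knife200_mid in the frame of slot3 between -0.013 and 0.013 m and y of knife200_mid in the frame of slot3 between -0.004 and 0.004 m and z of knife200_mid in the frame of slot3 between -0.004 and 0.004 m and angle between the x axis of knife200_mid and the x axis of slot3, either way round below 0.08 rad and x of knife200_tip in the frame of slot3 above 0.05 m)))); the robot touches nothing.
It fails at once if the ewer is shoved or knocked (moved more than 20 mm) (distance of ewer from where it was at the start of the episode above 0.02 m).
It fails at once if the tray of fragments is shoved or knocked (moved more than 20 mm) (distance of find_tray from where it was at the start of the episode above 0.02 m).
It fails at once if the jar is shoved or knocked (moved more than 20 mm) (distance of filler_jar from where it was at the start of the episode above 0.02 m).
It fails at once if the 200 mm knife already on the rack is pulled out of its clips (moved more than 15 mm) (distance of knife200_mid from where it was at the start of the episode above 0.015 m).
It fails at once if the 140 mm knife already on the rack is pulled out of its clips (moved more than 15 mm) (distance of knife140_mid from where it was at the start of the episode above 0.015 m).
It also fails if it takes over 53 s, if anything falls off the work surface, if the arm or the gripper's body presses on something with over 40 N, if the wrist force passes 120 N, or if a joint passes its speed limit or range.

## Working session

There is one attempt and no reset: what is moved stays moved. The work goes in short steps, each a Python script; the robot and the scene stay as the last script left them, time stands still between calls to the robot, and variables do not carry over. Pictures are saved under pics/ and viewed, and the job is handed in when it is done.

```bash
mkdir -p pics; ls; python3 - <<'E'
from cell import manip,cams
import cv2,pickle
for n in ["scene","side","wrist"]:
    s=manip.state(); d=cams.capture(n); d['state']=s
    cv2.imwrite(f"pics/{n}0.png",d["image"]); pickle.dump(d,open(f"{n}0.pkl","wb"))
    print(n,d["intrinsics"].tolist() if hasattr(d["intrinsics"],'tolist') else d["intrinsics"],d.get("position"),d.get("orientation"),d.get("T_tool_cam"))
print(s)
E
```

```text
pics
scene [[582.1855498524122, 0.0, 320.3652644538161], [0.0, 582.1855498524122, 244.0850074751173], [0.0, 0.0, 1.0]] [1.30234597 0.29643285 1.23765376] [-1.55872456 -2.23748865  0.67473586] None
side [[433.6701858051884, 0.0, 322.97754857223487], [0.0, 433.6701858051884, 234.42382917351583], [0.0, 0.0, 1.0]] [ 0.52183746 -0.7011154   0.73512677] [-2.31718924  0.03385729 -0.03068803] None
wrist [[427.1890443575756, 0.0, 316.9033852136741], [0.0, 427.1890443575756, 243.4334943169298], [0.0, 0.0, 1.0]] None None [[ 1.06397021e-03 -2.93178760e-01  9.56057050e-01 -1.45115032e-01]
 [ 9.99999035e-01  1.16578391e-03 -7.55379711e-04  4.65116758e-04]
 [-8.93094639e-04  9.56056931e-01  2.93179718e-01 -7.57487405e-02]
 [ 0.00000000e+00  0.00000000e+00  0.00000000e+00  1.00000000e+00]]
{'clock': 0.1, 'joint_pos': array([-3.69195090e-02,  2.64653198e-01,  1.60520911e+00, -9.61200047e-07,
        1.27369402e+00, -3.69311911e-02]), 'joint_velocities': array([ 0.00071741, -0.00310323, -0.00287163, -0.00215444,  0.00074169,
        0.00018714]), 'tau': array([ 2.09863060e-04, -5.03614998e+01, -3.58072400e+01,  7.29403482e-02,
        2.32994242e-02, -8.27531630e-05]), 'tool_pos': array([6.74372911e-01, 7.83151555e-06, 2.37544387e-01]), 'tcp_rot': array([ 1.20831502,  1.21070292, -1.21060188]), 'contact_force': array([-0.32013507, -0.1895976 , -0.68024003]), 'moment': array([-0.01384246,  0.0663999 ,  0.03754901]), 'gripper_width': 0.08809357588582789}
```

View pics/scene0.png

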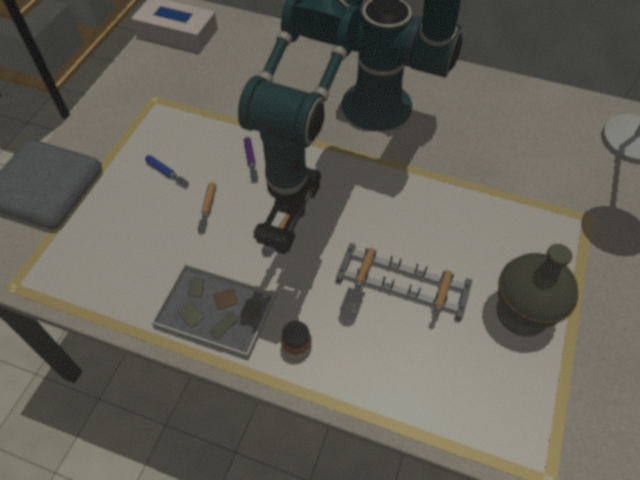

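View pics/side0.png

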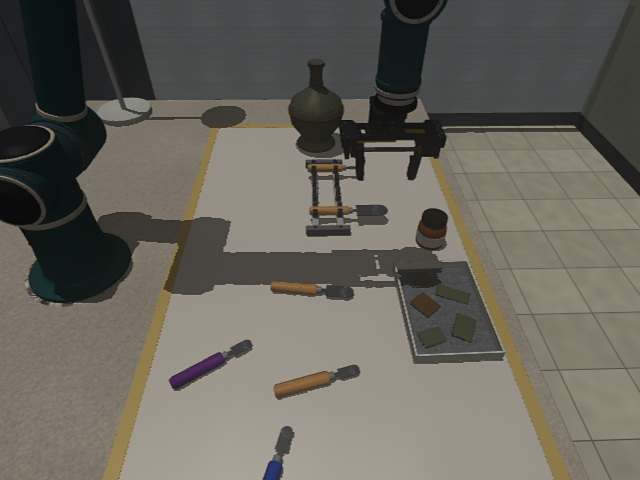

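View pics/wrist0.png

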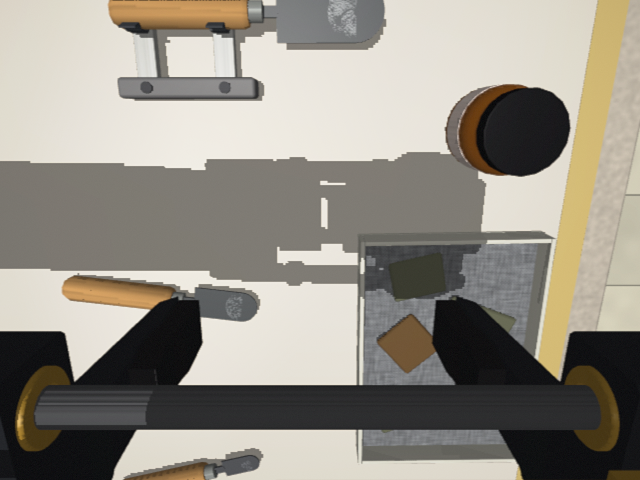

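The side view shows beech handles loose at (312,289) and (315,381), and on the rack at (330,210, big blade) and (325,167). The look-alikes are purple at (210,365) and blue at (280,455). Next I'll measure these and check blade widths in a close crop.

```bash
cat > h.py <<'E'
import numpy as np,cv2,pickle
from scipy.spatial.transform import Rotation as R
def pose(d):
    if d.get("position") is not None:
        return R.from_rotvec(d["orientation"]).as_matrix(),np.array(d["position"])
    s=d["state"]; Rt=R.from_rotvec(s["tcp_rot"]).as_matrix(); T=np.array(d["T_tool_cam"])
    return Rt@T[:3,:3], Rt@T[:3,3]+s["tool_pos"]
def cloud(d):
    K=np.array(d["intrinsics"]); z=d["z_map"].astype(float); v,u=np.mgrid[:z.shape[0],:z.shape[1]]
    p=np.stack([(u-K[0,2])/K[0,0]*z,(v-K[1,2])/K[1,1]*z,z],-1)
    Rm,t=pose(d); return p@Rm.T+t
def grab(n,tag):
    from cell import manip,cams
    s=manip.state(); d=cams.capture(n); d['state']=s
    cv2.imwrite(f"pics/{tag}.png",d["image"]); pickle.dump(d,open(f"{tag}.pkl","wb")); return d
def handles(d,minpix=60):
    hsv=cv2.cvtColor(d["image"],cv2.COLOR_BGR2HSV); P=cloud(d)
    m=((hsv[...,0]>=8)&(hsv[...,0]<=20)&(hsv[...,1]>90)&(d["z_map"]>0)).astype(np.uint8)
    n,l,st,c=cv2.connectedComponentsWithStats(m)
    out=[]
    for i in range(1,n):
        if st[i,4]<minpix: continue
        q=P[l==i]; zt=np.percentile(q[:,2],95); 
        q=q[(q[:,2]>zt-0.012)]
        r=cv2.minAreaRect((q[:,:2]*1000).astype(np.float32))
        b=cv2.boxPoints(r); e=b[1]-b[0]; f=b[2]-b[1]
        a=e if np.hypot(*e)>np.hypot(*f) else f
        ang=np.degrees(np.arctan2(a[1],a[0])); ang=(ang+90)%180-90
        out.append((c[i].round(0),st[i,4],np.round(r[0],1),np.round(sorted(r[1]),1),round(ang,1),round(zt*1000,1)))
    return out
E
python3 - <<'E'
from h import *
for n in ["side0","wrist0","scene0"]:
    d=pickle.load(open(n+".pkl","rb")); print(n)
    for o in handles(d): print(*o)
d=pickle.load(open("side0.pkl","rb"));P=cloud(d)
for u,v in [(250,200),(250,420),(316,145),(433,215)]: print(P[v,u].round(3))
cv2.imwrite("pics/crop0.png",cv2.resize(d["image"][150:410,160:400],None,fx=2.3,fy=2.3))
E
```

```text
side0
[318. 119.] 133 [548.  472.9] [ 67.4 159.1] 0.1 124.4
[415. 130.] 77 [721.1  14.7] [11.  35.9] -5.8 334.5
[374. 141.] 84 [645.2 -19.1] [ 7.2 68.3] 1.6 334.5
[325. 167.] 225 [569.5 334.9] [ 22.3 100.3] -3.2 45.2
[329. 210.] 278 [572.8 144. ] [27.2 98.6] -2.7 45.0
[431. 231.] 282 [810.3  46. ] [33.4 61.7] -18.7 64.3
[294. 288.] 470 [487.8 -89. ] [25.1 98.7] -8.1 23.0
[425. 304.] 382 [ 763.9 -139.9] [47.9 48.5] 41.5 17.8
[301. 384.] 742 [ 505.  -312.6] [22.5 99.6] 15.5 23.6
wrist0
[180.  13.] 3672 [573.9 143.5] [19.8 99.8] 0.2 43.8
[479. 126.] 1735 [800.9  63. ] [30.6 60.8] 87.2 68.2
[116. 292.] 2488 [539.8 -58.3] [ 58.6 205.3] 25.3 22.4
[408. 343.] 1924 [736.3 -91. ] [ 48.2 167.3] -62.2 16.3
[ 36. 409.] 1912 [623.8  22.2] [ 3.3 17.1] 89.1 322.3
[598. 409.] 1916 [725.9  22.6] [ 3.3 16.7] -88.5 322.0
[176. 473.] 761 [ 506.7 -300.2] [12.5 92.8] 7.0 20.3
[623. 474.] 239 [726.5  17.5] [5.2 5.4] -50.6 326.7
scene0
[ 4. 10.] 108 [ -213.  -1629.6] [ 32.9 170.7] 52.6 -195.5
[26.  5.] 215 [ -260.2 -1576.5] [ 77.9 114.9] 6.7 -194.8
[92. 40.] 1468 [ -564.9 -1620.1] [166.3 724.9] 1.3 -574.4
[23. 79.] 462 [ -219.1 -1720. ] [ 63.5 312.2] 87.8 -575.2
[209. 197.] 189 [ 506.  -311.6] [19.9 96.6] 14.2 27.3
[284. 221.] 71 [716.9   9.4] [11.1 44. ] -2.3 335.8
[365. 265.] 246 [575.2 145. ] [19.6 95.5] -0.6 47.4
[443. 288.] 266 [572.2 335.6] [19.1 96.9] -1.1 47.1
[225. 298.] 204 [ 763.9 -142.6] [39.7 43. ] -49.7 20.7
[296. 348.] 130 [835.3  66.6] [26.6 59.4] -70.4 68.7
[0.364 0.235 0.   ]
[ 0.417 -0.37   0.   ]
[0.549 0.484 0.019]
[0.813 0.064 0.084]
```

View pics/crop0.png

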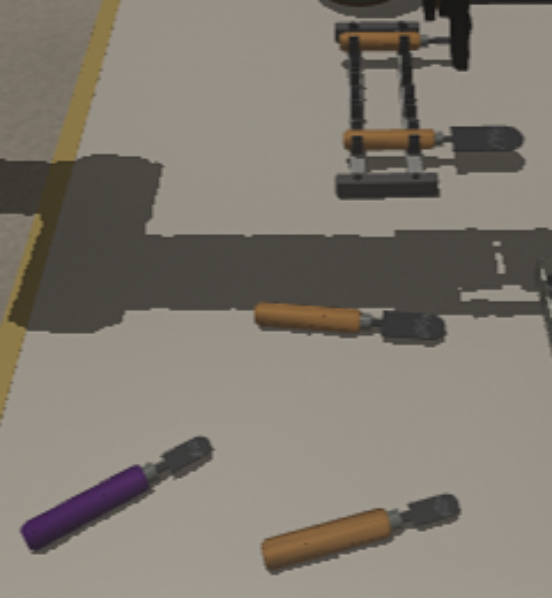

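Blades point to +x. At crop (413,327) the blade is wide, so the loose handle at side (294,288) is the 180. The narrower one at crop (430,510), side (301,384), is the 160. The 200 is at y≈0.144 (slot3) and the 140 at y≈0.335 (slot0), so 160→slot1 and 180→slot2. Next I'll take close wrist views of the rack and knives.

```bash
cat >> h.py <<'E'
def down(yaw,s=1):
    # knife x direction at yaw; jaw (tool y) perpendicular; tool x down
    x=np.array([0,0,-1.]); y=s*np.array([-np.sin(yaw),np.cos(yaw),0]); z=np.cross(x,y)
    return R.from_matrix(np.stack([x,y,z],1)).as_rotvec()
E
python3 - <<'E'
from h import *
from cell import manip,inverse_kinematics
d=pickle.load(open("scene0.pkl","rb"));P=cloud(d).reshape(-1,3)
for lo,hi in [(.05,.08),(.08,.11),(.11,.15)]:
    q=P[(P[:,2]>lo)&(P[:,2]<hi)&(P[:,1]>.38)&(P[:,1]<.7)&(P[:,0]>.3)&(P[:,0]<.9)]
    print(q.min(0).round(3),q.max(0).round(3))
for s in (1,-1):
    print(s,[None if (j:=inverse_kinematics(np.array(p),down(a,s))) is None else j.round(2) for p,a in [((.572,.24,.25),0),((.54,-.09,.2),-.1),((.505,-.312,.2),.26)]])
s=1
manip.move_pose(np.array([.572,.24,.25]),down(0,s))
manip.dwell(.2);grab("wrist","w_rack")
manip.move_pose(np.array([.50,-.19,.25]),down(0,s))
manip.dwell(.2);grab("wrist","w_k")
print(manip.state()["clock"])
for n in ["w_rack","w_k"]:
    d=pickle.load(open(n+".pkl","rb")); print(n)
    for o in handles(d): print(*o)
E
```

```text
[0.576 0.456 0.077] [0.626 0.574 0.08 ]
[0.563 0.449 0.08 ] [0.632 0.587 0.11 ]
[0.472 0.442 0.111] [0.637 0.613 0.15 ]
1 [array([ 0.36,  0.15,  1.71, -0.  ,  1.27, -1.21]), array([-0.21,  0.05,  1.92,  0.  ,  1.17, -1.68]), array([-0.6 ,  0.14,  1.83, -0.  ,  1.18, -2.43])]
-1 [array([ 0.36,  0.15,  1.71, -0.  ,  1.27,  1.93]), array([-0.21,  0.05,  1.92, -0.  ,  1.17,  1.46]), array([-0.6 ,  0.14,  1.83,  0.  ,  1.18,  0.72])]
3.3333
w_rack
[587. 161.] 572 [547.2 491.2] [ 48.2 117.3] -3.3 7.2
[434. 201.] 2940 [570.9 338.8] [ 23.4 100. ] -0.3 43.4
[210. 204.] 2890 [573.8 147.3] [ 22.2 100.1] 0.5 43.5
[632. 217.] 1295 [566.6 451.3] [11.9 80.5] 12.0 122.6
[ 35. 409.] 1914 [550.7 188. ] [ 3.3 17.9] -1.8 334.4
[598. 409.] 1899 [550.6 290.1] [ 3.7 17. ] -3.4 334.4
[159. 443.] 903 [703.6 119.2] [ 41.7 273.9] -20.9 63.1
[623. 475.] 251 [555.5 290.4] [5.1 5.7] 41.6 339.0
w_k
[430. 184.] 2863 [487.3 -88.2] [22.7 99.8] -7.5 22.0
[182. 203.] 2804 [ 505.6 -311.5] [ 21.6 100.7] 14.8 22.0
[ 36. 409.] 1914 [ 478.7 -240.3] [ 3.2 17.1] 0.3 334.5
[598. 409.] 1891 [ 478.  -138.1] [ 3.5 17.1] 0.3 334.4
[360. 441.] 1110 [ 762.5 -140.7] [44.8 49.1] -49.7 15.3
[511. 466.] 87 [ 511.2 -137.7] [0.1 2.4] 27.9 304.7
[623. 475.] 250 [ 482.8 -137.9] [5.4 6.4] 36.6 339.2
```

View pics/w_rack.png

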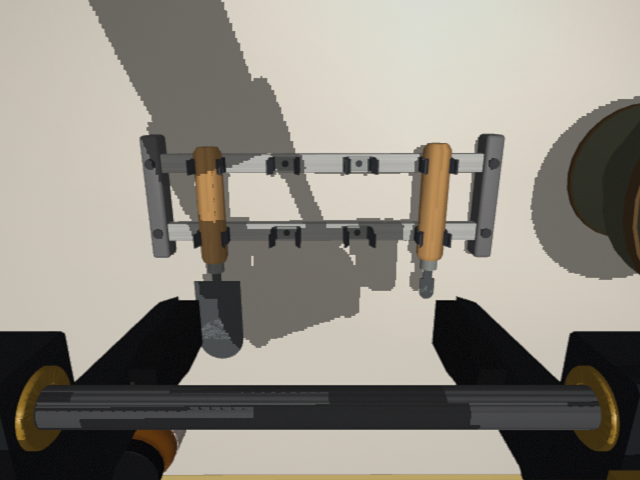

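View pics/w_k.png

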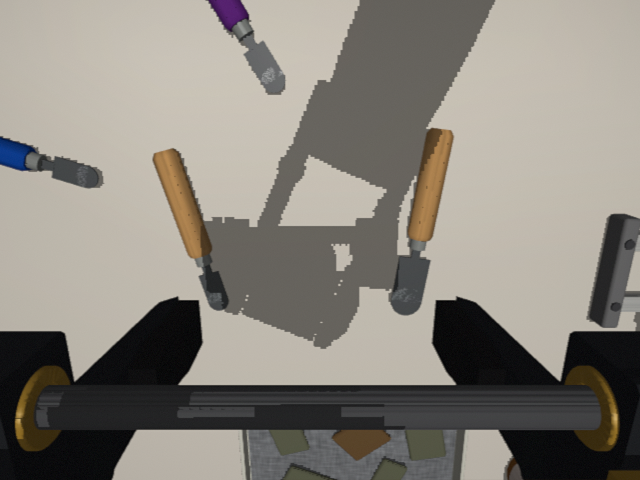

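Rack clips at (286,165)/(286,237) for slot2 and (360,165)/(357,237) for slot1. The ewer is at the far right and clear. The 160 is at (182,203) and the 180 at (430,184), which has the wider blade. I'll fit the rails and clips from the depth map.

```bash
cat >> h.py <<'E'
def rackfit(d):
    P=cloud(d).reshape(-1,3)
    q=P[(P[:,2]>.016)&(P[:,2]<.023)&(P[:,1]>.165)&(P[:,1]<.32)&(P[:,0]>.5)&(P[:,0]<.65)]
    for b in (q[q[:,0]<.573],q[q[:,0]>.573]):
        l=np.polyfit(b[:,1],b[:,0],1); print("rail n",len(b),"slope",l[0].round(4),"x mid at .24",np.polyval(l,.24).round(4),"z",np.median(b[:,2]).round(4), b[:,0].min().round(3),b[:,0].max().round(3))
    q=P[(P[:,2]>.036)&(P[:,2]<.056)&(P[:,1]>.17)&(P[:,1]<.312)&(P[:,0]>.52)&(P[:,0]<.63)]
    for name,a,b in(("slot2",.18,.243),("slot1",.245,.31)):
        for xa,xb in((.52,.573),(.573,.63)):
            c=q[(q[:,1]>a)&(q[:,1]<b)&(q[:,0]>xa)&(q[:,0]<xb)]
            if len(c): 
                m=(c[:,1].min()+c[:,1].max())/2
                L=c[c[:,1]<m];Rr=c[c[:,1]>m]
                print(name,len(c),"y",c[:,1].min().round(4),c[:,1].max().round(4),"mid",m.round(4),"med",((np.median(L[:,1])+np.median(Rr[:,1]))/2).round(4),"x",c[:,0].min().round(4),c[:,0].max().round(4))
E
python3 - <<'E'
from h import *
rackfit(pickle.load(open("w_rack.pkl","rb")))
E
```

```text
rail n 2924 slope -0.0006 x mid at .24 0.5385 z 0.0193 0.531 0.547
rail n 2621 slope -0.0026 x mid at .24 0.5998 z 0.0192 0.592 0.609
slot2 212 y 0.1971 0.2239 mid 0.2105 med 0.211 x 0.5328 0.545
slot2 186 y 0.1973 0.2239 mid 0.2106 med 0.2109 x 0.5946 0.607
slot1 214 y 0.2614 0.2883 mid 0.2749 med 0.2744 x 0.5327 0.5448
slot1 196 y 0.2616 0.2883 mid 0.2749 med 0.2747 x 0.5945 0.6066
```

```bash
python3 - <<'E'
from h import *
from cell import manip
yaw=np.radians(-7.5); p=np.array([.4873,-.0882,0])
manip.move_pose(p+[0,0,.09],down(yaw))
manip.move_linear(p+[0,0,.004],rate=.1)
manip.dwell(.1);print(manip.state()["contact_force"].round(1),manip.state()["tool_pos"].round(4))
print(manip.set_gripper(.0,force=45)); print(manip.state()["gripper_width"])
manip.move_linear(p+[0,0,.12],rate=.15)
manip.move_pose(np.array([.569,.2085,.15]),down(0))
manip.move_linear(np.array([.569,.2085,.065]),rate=.1)
manip.dwell(.3); s=manip.state(); print(s["clock"],s["tool_pos"].round(4),s["gripper_width"],s["contact_force"].round(1))
d=grab("wrist","w_held1"); grab("side","s_held1")
for o in handles(d): print(*o)
rackfit(d)
E
```

```text
[ 0.4  0.  -0.3] [ 0.4882 -0.0884  0.0049]
False
0.02152641293824014
9.65 [0.5694 0.2087 0.0657] 0.021668397260093383 [ 0.2 -0.4 -0.7]
[606. 286.] 9902 [573.9 303.1] [95.1 97.2] 8.3 43.2
[176. 260.] 7508 [557.9 150.8] [47.9 66.2] -21.4 43.4
[317. 287.] 12147 [553.9 208.7] [23.1 69.4] -1.2 83.4
[219. 408.] 977 [548.2 191. ] [ 1.7 19.3] -0.2 150.2
[414. 409.] 969 [547.9 226.3] [ 1.7 19.4] 0.3 150.4
[317. 444.] 1523 [611.7 208.8] [19.2 22.1] 71.8 83.4
[486. 474.] 1091 [552.  237.5] [ 8.3 25.6] -76.9 154.8
rail n 8096 slope -0.007 x mid at .24 0.5379 z 0.0191 0.531 0.547
rail n 1984 slope 0.0084 x mid at .24 0.5949 z 0.0189 0.592 0.606
slot2 248 y 0.2218 0.2245 mid 0.2231 med 0.2231 x 0.5326 0.5451
slot2 32 y 0.222 0.2238 mid 0.2229 med 0.2227 x 0.6012 0.6073
slot1 1112 y 0.2611 0.2889 mid 0.275 med 0.2742 x 0.5327 0.5451
```

View pics/w_held1.png

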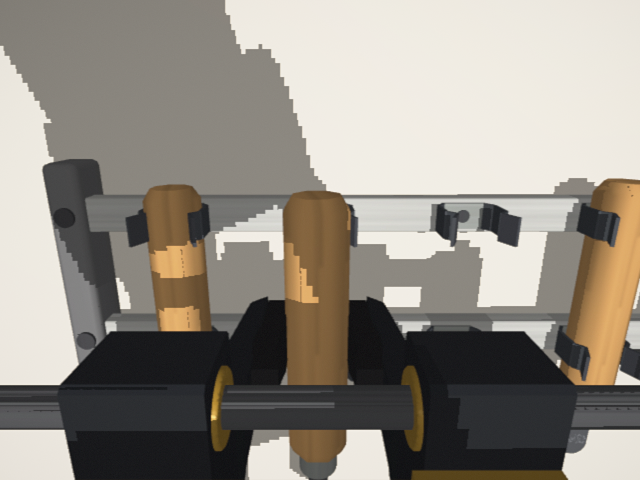

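View pics/s_held1.png

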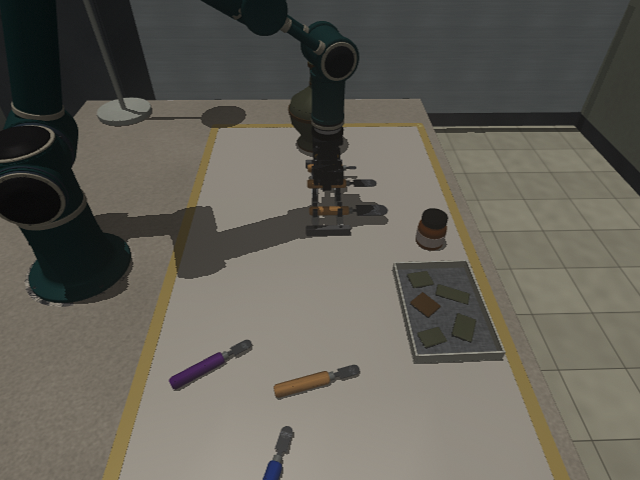

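Gripper holds the handle centred at (317,287). Against the clips it needs about +2 mm in y (slot2 y≈0.2107). I'll press it down in steps and watch the force.

```bash
cat >> h.py <<'E'
def press(x,y,zs):
    from cell import manip
    for z in zs:
        manip.move_linear(np.array([x,y,z]),rate=.05); manip.dwell(.05)
        s=manip.state(); f=s["contact_force"]
        print(round(z,4),s["tool_pos"].round(4),f.round(1),s["moment"].round(2),round(s["gripper_width"],4))
        if abs(f[2])>45 or np.hypot(f[0],f[1])>20: print("STOP");break
E
python3 - <<'E'
from h import *
press(.569,.2105,[.055,.048,.045,.042,.038,.034,.030,.0275,.026])
d=grab("wrist","w_in1")
from cell import manip; print(manip.state()["clock"])
for o in handles(d): print(*o)
E
```

```text
0.055 [0.5686 0.2104 0.0545] [-0.3 -0.7  0.1] [ 0.09 -0.03  0.02] 0.0212
0.048 [0.5688 0.2104 0.0477] [ 0.6  0.2 -1.1] [ 0.13 -0.07  0.  ] 0.0214
0.045 [0.569  0.2106 0.045 ] [ 0.1  0.3 -0.2] [ 0.19 -0.02 -0.02] 0.0212
0.042 [0.5695 0.2107 0.0422] [1.  0.5 1. ] [ 0.26 -0.29 -0.  ] 0.0218
0.038 [0.5702 0.2108 0.0387] [2.5 0.7 2.3] [ 0.3  -0.42 -0.02] 0.0214
0.034 [0.5697 0.2107 0.0342] [3.3 1.2 1.5] [ 0.31 -0.61  0.06] 0.0216
0.03 [0.5688 0.2106 0.0295] [ 3.1  1.9 -0.5] [ 0.39 -0.53 -0.01] 0.0213
0.0275 [0.5672 0.2101 0.026 ] [ 0.5  2.7 -3.8] [ 0.52 -0.08 -0.01] 0.0215
0.026 [0.5686 0.2103 0.0258] [ 0.2  1.7 -0.5] [ 0.31  0.02 -0.02] 0.0216
12.6417
[317. 289.] 11703 [553.5 210.5] [22.5 70. ] 0.1 43.5
[132. 270.] 8149 [546.  156.4] [42.7 44. ] -4.0 43.3
[632. 356.] 904 [576.3 328.2] [ 2.7 35.9] -0.6 34.8
[219. 408.] 957 [547.8 192.6] [ 1.7 19.4] -0.4 110.4
[414. 408.] 988 [547.7 228. ] [ 1.9 19.9] 1.4 110.6
[318. 444.] 1448 [611.1 211.2] [18.2 21. ] 80.0 43.4
[626. 443.] 720 [613.7 329.5] [ 5.7 16.8] 10.9 39.6
[485. 474.] 1194 [551.5 238.7] [10.7 25. ] -70.2 115.0
```

View pics/w_in1.png

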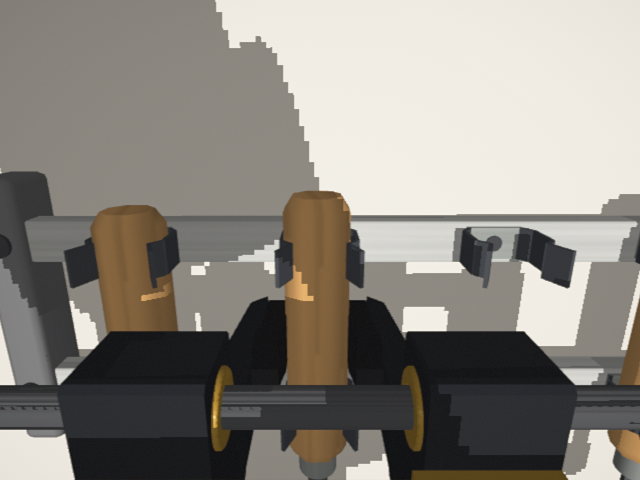

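Seated: its top reads 43.4 mm, the same as the knives already there, and the clips wrap it at (285,260)/(355,260). I'll release and fetch the 160.

```bash
python3 - <<'E'
from h import *
from cell import manip
manip.set_gripper(.045)
x,y,_=manip.state()["tool_pos"]
manip.move_linear(np.array([x,y,.13]),rate=.12)
manip.set_gripper(.088)
yaw=np.radians(14.8); p=np.array([.5056,-.3115,0])
manip.move_pose(p+[0,0,.09],down(yaw))
manip.move_linear(p+[0,0,.004],rate=.1)
manip.set_gripper(.0,force=45); print(manip.state()["gripper_width"])
manip.move_linear(p+[0,0,.13],rate=.15)
manip.move_pose(np.array([.569,.2745,.15]),down(0))
manip.dwell(.2);
manip.move_linear(np.array([.569,.2745,.065]),rate=.1)
manip.dwell(.3); s=manip.state(); print(s["clock"],s["tool_pos"].round(4),s["gripper_width"],s["contact_force"].round(1))
d=grab("wrist","w_held2"); grab("side","s_held2")
for o in handles(d): print(*o)
rackfit(d)
E
```

```text
0.021512278412738128
23.4917 [0.5694 0.2747 0.0657] 0.02127740570114619 [ 0.4 -0.5 -0.3]
[170. 253.] 8233 [555.3 213. ] [51.6 69.9] -27.0 43.4
[464. 257.] 7857 [557.2 335. ] [52.2 69. ] 23.7 43.3
[ 33. 287.] 9589 [574.2 182.7] [92.8 93.5] -6.6 43.3
[317. 286.] 12270 [554.  274.9] [22.5 70.5] -0.5 83.5
[219. 408.] 952 [548.1 257. ] [ 1.6 19.3] -0.2 150.3
[415. 409.] 957 [547.5 292.3] [ 1.7 17.8] 1.2 150.4
[317. 443.] 1446 [611.4 274.8] [17.9 21.6] 73.9 83.4
[487. 474.] 1085 [552.4 303.5] [ 9.  25.4] -76.1 154.9
rail n 6846 slope 0.0027 x mid at .24 0.5382 z 0.0191 0.531 0.547
rail n 1305 slope -0.0022 x mid at .24 0.5954 z 0.0189 0.592 0.603
slot2 6924 y 0.1971 0.2247 mid 0.2109 med 0.2111 x 0.52 0.573
slot2 1326 y 0.1995 0.2217 mid 0.2106 med 0.2115 x 0.573 0.5887
slot1 53 y 0.2877 0.2886 mid 0.2881 med 0.2882 x 0.5332 0.545
slot1 23 y 0.2878 0.2885 mid 0.2882 med 0.2882 x 0.5995 0.6074
```

View pics/w_held2.png

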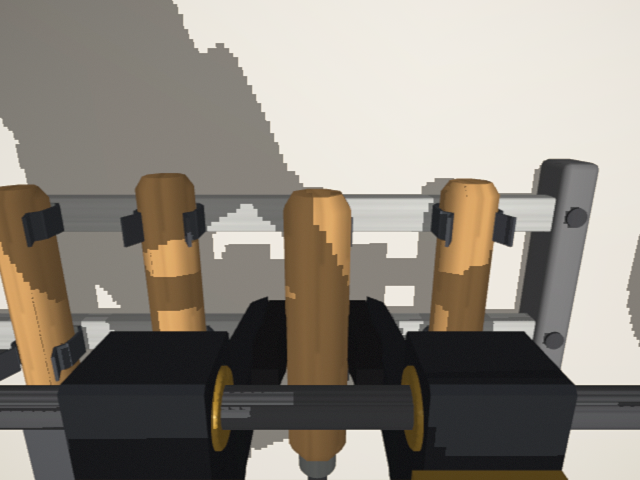

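View pics/s_held2.png

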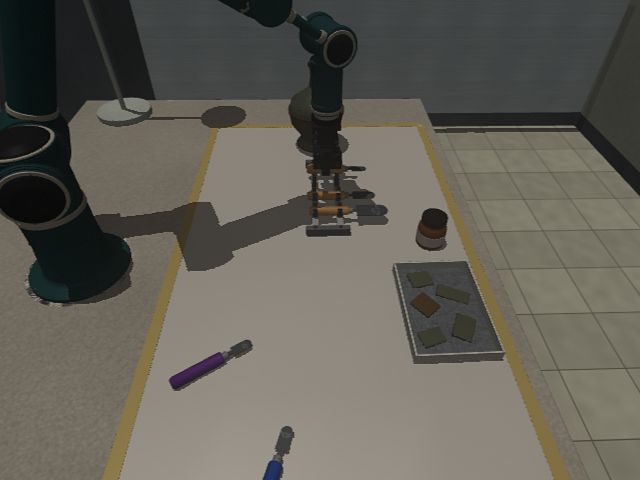

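The 160 is held centred at (317,286), with the 180 seated at (170,253). Alignment is good, so I'll press it in.

```bash
python3 - <<'E'
from h import *
from cell import manip
press(.569,.2747,[.050,.045,.042,.038,.034,.030,.0275,.026])
d=grab("wrist","w_in2")
for o in handles(d): print(*o)
manip.set_gripper(.045)
x,y,_=manip.state()["tool_pos"]
manip.move_linear(np.array([x,y,.13]),rate=.12)
manip.move_pose(np.array([.572,.24,.25]),down(0)); manip.dwell(.2)
d=grab("wrist","w_end"); print("end")
for o in handles(d): print(*o)
manip.move_pose(np.array([.6,-.05,.3]),down(0)); manip.dwell(.2)
for n in("side","scene"):
    d=grab(n,n+"_end"); print(n)
    for o in handles(d): print(*o)
d=pickle.load(open("side_end.pkl","rb"));
cv2.imwrite("pics/cropend.png",cv2.resize(d["image"][60:280,240:480],None,fx=2.5,fy=2.5))
print(manip.state()["clock"])
E
```

```text
0.05 [0.5688 0.2746 0.0495] [-0.8 -0.9 -0.3] [ 0.13 -0.03 -0.01] 0.0211
0.045 [0.5689 0.2748 0.0449] [ 0.1  0.1 -0.2] [ 0.11 -0.05  0.01] 0.021
0.042 [0.5695 0.2749 0.0423] [1.4 0.2 0.5] [ 0.13 -0.31 -0.06] 0.0215
0.038 [0.5701 0.275  0.0388] [2.2 0.4 4.1] [ 0.1  -0.38 -0.02] 0.0212
0.034 [0.5698 0.2749 0.0344] [3.1 1.  2.8] [ 0.22 -0.54 -0.02] 0.0215
0.03 [0.5689 0.2747 0.0295] [ 4.1  1.4 -0.6] [ 0.31 -0.57 -0.01] 0.0217
0.0275 [0.5673 0.2743 0.0261] [ 0.3  2.1 -3.5] [ 0.43 -0.08  0.03] 0.0213
0.026 [0.5687 0.2744 0.0258] [-0.5  0.3 -1.6] [ 0.16 -0.   -0.03] 0.0213
[317. 287.] 11815 [553.3 274.5] [22.5 70.4] 0.1 43.6
[129. 262.] 9317 [543.6 220.3] [41.1 49.9] 0.1 43.3
[507. 266.] 8776 [544.6 327.8] [45.5 47.8] -0.9 43.3
[  6. 356.] 846 [577.8 158.2] [ 2.7 35. ] -1.3 34.1
[219. 409.] 988 [547.8 256.7] [ 1.6 19.6] -1.0 110.4
[414. 408.] 984 [547.3 292. ] [ 1.9 19.1] 1.1 110.5
[ 13. 445.] 873 [616.9 156.6] [ 5.9 19.1] -10.7 39.3
[318. 444.] 1386 [610.7 275.3] [17.8 20.7] 77.6 43.4
[450. 474.] 538 [551.9 296.4] [ 7.9 13.6] -61.8 115.0
[527. 475.] 533 [551.6 309.4] [ 3.4 13.5] -88.6 115.
[... 732 characters left out ...]
144.7] [26.5 98.7] -2.7 45.2
[431. 231.] 280 [809.9  44.6] [33.  61.8] -18.4 64.4
[425. 304.] 377 [ 764.5 -140. ] [47.5 50.8] 43.5 17.8
scene
[ 3. 10.] 109 [ -214.6 -1631.6] [ 33.3 164.8] 52.7 -195.4
[26.  5.] 220 [ -274.4 -1553.5] [ 75.9 132. ] 48.7 -193.7
[93. 40.] 1470 [ -569.3 -1624. ] [188.3 717. ] -0.9 -575.1
[22. 79.] 449 [ -218.9 -1721.7] [ 64.8 308. ] 89.2 -574.6
[366. 265.] 245 [575.8 145. ] [19.6 96.9] -0.2 47.6
[391. 271.] 249 [570.7 208.2] [18.4 94.7] -1.1 47.5
[417. 279.] 253 [568.6 271.4] [19.3 97.3] -0.7 47.5
[443. 288.] 265 [571.5 336.1] [ 18.8 100. ] -1.0 47.4
[225. 298.] 189 [ 763.6 -143.7] [39.1 42.8] -49.1 20.5
[296. 348.] 122 [836.5  68.8] [24.2 57.1] -67.8 64.5
30.0333
```

View pics/w_end.png

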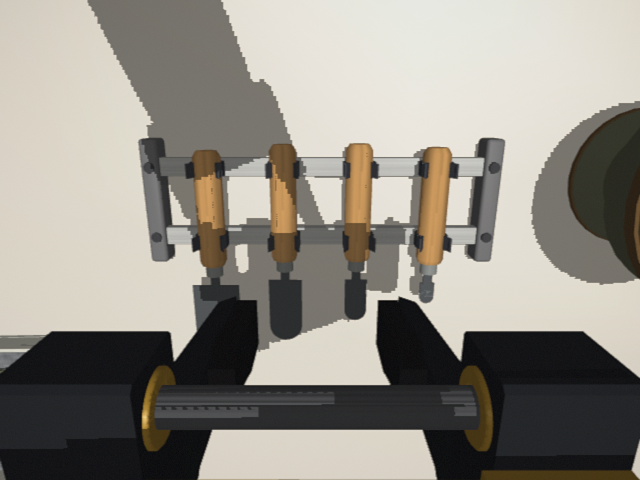

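View pics/cropend.png

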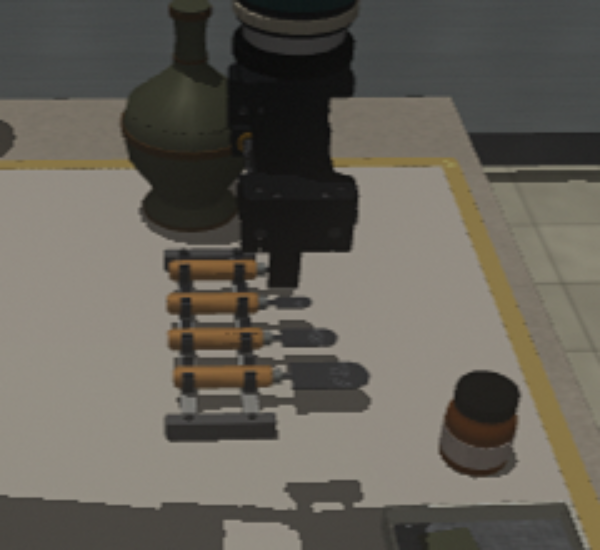

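The wrist view shows all four knives seated in size order: 200 at (209,208), 180 at (283,202), 160 at (358,201) and 140 at (434,205). Heights match, yaws are under 1°, and the blades all point one way. I'm handing in the job.

```bash
python3 -c "
from cell import order,manip
print(manip.state()['contact_force'].round(1)); order.close_job()"
```

```text
[-0.4 -0.2 -0.3]
the job is handed in; nothing more can be done
```

Both loose knives are on the rack and the job is handed in at about 30 s on the robot's clock; no verdict was reported. The 180 mm knife is in slot2 and the 160 mm in slot1, giving 140, 160, 180, 200 from slot0 to slot3 with all blades towards +x.

- **Seating:** the wrist camera put all four handle tops at 43.4–43.5 mm. Yaw was under 1° in that view; the side and scene views read up to 2.7°, still under the 4.6° limit.
- **Centring:** against my clip measurements, the two placed handles were within about 1 mm sideways and 2 mm along the handle.
- **Nothing disturbed:** the knives already on the rack read the same as at the start, within about 2 mm. The jar and tray fragments also stayed within about 3 mm in the camera readings. I did not measure the ewer's final position; it looked unmoved in the pictures. The robot was clear of everything.
- **Disagreement:** the wrist camera read the rack about 3 mm further in +y than the fixed cameras. I used the wrist reading because it agreed with the held handle and was the same at two distances. Both knives then seated with little side force.

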